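Put the setting block away, then hold the belt tensioner compressed

ROBOT

A 7-joint arm with a two-finger parallel gripper is mounted at the origin on the work surface. World frame = base frame: x ahead of the robot, y to its left, z up, the work surface at z = 0. Lengths are in m, angles in rad, forces in N, time in s.
With the tool pointing down it reaches from about 0.425 to 0.875 m from the base axis. Payload 4.7 kg.
Tool frame: the origin (TCP) lies at the very end of the fingers, on their centre line; the grasp point (between the pads) lies behind it (ctrl.tcp_to_grasp is the y of the grasp point in the tool frame, in m); y points along the fingers, x is the direction in which the jaws open and shut, and the axes are right-handed (so a half turn about y gives the same grasp; the last joint's range is limited). The gripper opens to 87 mm and grips with 3 to 60 N. Pads are 19 mm wide; open, the fingers measure 117 mm over their backs; the gripper's body (75 mm by 190 mm) begins 51 mm behind the grasp point.
Start: joints at [1.245, 0.321, -0.07, 1.45, 0.023, 1.371, -0.057], TCP at [0.217, -0.613, 0.223] pointing down, gripper open.
Joint ranges: [-2.86, 2.86], [-0.3, 2.09], [-1.38, 1.24], [0.06, 2.45], [-1.56, 4.7], [0.09, 2.05], [-2.69, 2.69]. Speed limits (rad/s): [2.57, 2.57, 3.14, 3.14, 3.14, 3.14, 3.14].

INTERFACE

Orientations are given as a rotation vector (axis times angle).
In Python, from bench import ctrl, get_image, workorder gives the robot as it stands.
- The arm moves only by the tool drive_tool, never from a script. Its argument "increments" is text: rows parted by semicolons, each of 5 numbers parted by spaces: the shift along the tool's x, y, z in mm, then the turn about the tool's y in degrees, then the closure in counts, from 0 (fully open) to 255 (shut). In form: tx ty tz yaw fingers; .... A call has 1 to 20 rows; each row shifts and turns the commanded pose from where the row before left it, along the tool's axes as they then stand; what a row does not reach is not made up. A row lasts 1/8 s, in which the tool goes at most 62.5 mm and 10.7 degrees, less where a joint would pass 70% of its speed; a pose out of reach is approached as far as the arm can. A call is refused whole if a number of a shift passes 62.5 or a number of a turn 10.7, either way. A call with a gripper value outside its range is refused whole. The fingers move at their own pace and stop on an object; "squeeze" is the grip in N (left out, the last holds). Time passes only in rows, so rows that do not move let the fingers close. It gives the time, the measured TCP pose, the force and the opening at its end, in the units of the state.
- ctrl.get_state(): the state, without advancing time (a new reading comes with each control period).
- get_image(name): name is "scene" or "top" or "wrist"; returns a dict with "img" (480x640x3 uint8, red, green, blue), "mtx" (3x3 intrinsics, pixels), "k1" (the pictures are not rectified: a ray, as slopes to the right and down, at radius r is drawn at 1 + k1 r^2 times it, then the intrinsics apply), "camera_from_world" (4x4, takes a point from world to camera coordinates). Camera axes: x right, y up, looking along -z (the intrinsics and any distortion apply to the point x, -y, -z); pixel columns grow to the right and rows downward; lengths in m; the calibration is good to about 2 mm. A picture is of the moment at which its call begins. There is no depth.
- workorder.close_job(): hands the job in, once; it reports no verdict.
The state is a dict: "time": time; "joint_positions": joint angles; "qd": joint speeds; "joint_torque": joint torques, N m; "position": TCP position; "tool_rot": TCP orientation; "ft_force": force on the tool from outside, world axes, zero at the start; "torque": the same for the moment, N m; "grip_width": opening from 0.0 (shut) to 1.0 (fully open).
Only numpy, scipy, OpenCV 4.12 (cv2) and the standard library are available. Lean on these libraries where they do the work, as an engineer would, in place of code of your own. Each camera call takes 0.05 s, during which the arm holds its last target.

TASK

Take the steel setting block out of the tensioner check fixture and stand it fully home in its own slot of the storage stand, the one whose pocket and label have the block's oblong shape, and let go of it. Then push the tensioner's idler roller back against its spring, towards the anvil where the block stood, well past the ratchet click, and keep holding it compressed there: the job finishes with the robot still holding the roller back. Leave the other gauges, tools and parts where they are.

Things in the scene. Friction and masses are not known exactly. Their poses are not given: they have to be found in the camera images.
- fixture: tensioner check fixture, fixed: aluminium plate 165 x 210 mm (its x, y), 16 mm thick; origin at the centre of its underside, z up. In its frame, mm: arm pivot at x 5, y 20; setting block at first at x 33, y -78, standing on the plate (z 16) between rails 5 mm high; beyond it a steel anvil at x 55 to 73, top at z 56; pawl slider at x 5, y 71 to 115. All of it is below z 78
- pivot_axis (a point): the tensioner arm's pivot axis, at the height of the middle of the idler roller (57 mm above the table)
- tensioner (a joint): angle of the sprung tensioner arm about its vertical pivot, rad: 0 at rest (the start), growing counter-clockwise from above as the roller moves to the fixture's +x. The click (tooth on the arm's tail passing the brass pawl) is at 0.45, over by 0.58; end stop 0.75; the setting block stops it at 0.36. It never latches: the spring returns it to 0. Push: 4 N at 0 to 10 N at 0.75, 3 N more just before the click, 2 N less just after
- idler: idler roller on the arm's end: upright aluminium cylinder, 40 mm diameter, 40 mm tall, turns stiffly; origin at the centre of its underside, 37 mm above the table. Its axis is 100 mm from the pivot; at joint value q the arm points from pivot to roller at angle q - 2.05 rad from the fixture's x axis. The arm, 10 mm thick, runs below the roller (27 to 37 mm above the table)
- idler_mid (a point): centre of the idler roller, half-way up (57 mm above the table)
- setblock: the setting block (see block_mid); origin at the centre of its underside, same axes
- block_mid (a point): centre, half-way up, of the upright steel setting block: 40 mm (its x) x 24 mm (its y) x 60 mm tall, about 0.45 kg. At the start it stands in the fixture's nest, its axes along the fixture's, its centre 46 mm above the table, with room for fingers on both 40 x 60 mm faces above the rails
- slot_floor (a point): centre of the floor of the block's own slot: oblong pocket 43 mm (its x) x 27 mm (its y), 18 mm deep, floor 18 mm and mouth 36 mm above the table, in a grey module 92 x 66 mm with an oblong mark on its white label. When home the block's centre is 30 mm above this point and its 40 mm side lies along this frame's x, either way round
- stand: storage stand, fixed: dark plate 110 x 226 x 8 mm with three grey modules (92 x 66 x 28 mm) 70 mm apart along its y, in an order that changes: one with the oblong pocket (slot_floor), one with a round pocket holding the plug gauge, one with an empty 33 mm square pocket; origin at the centre of its underside
- plug_gauge: a round plug gauge, 30 mm diameter, 52 mm tall with a narrower dark neck, standing in the round slot of the stand; leave it there; origin at the centre of its underside
- ring_gauge: a loose steel ring gauge, 36 mm across and 16 mm high, flat on the table between the fixture and the stand; leave alone; origin at the centre of its underside
- caliper: a digital caliper, 200 mm long and 17 mm high, lying on the table beyond the fixture and stand; leave alone; origin at the centre of its underside
- driver: a screwdriver, 160 mm long, lying to the left of the fixture; leave alone
- thread_pin: a threaded steel pin standing on its 24 mm head, 45 mm tall; leave alone; origin at the centre of its underside
- dial_gauge: a round dial gauge, 56 mm across and 22 mm high, lying face up; leave alone; origin at the centre of its underside
Mind the look-alikes: they are no part of the job. What is shaped like the setblock but orange or red is not meant.

How it is judged:
By the outcome, as a careful person would: the job done as asked, in the order asked, and still so for the second after the job is handed in, while the arm keeps its last pose, push and grip.
It also fails if it takes over 54 s, if anything falls off the work surface, if the arm or the gripper's body presses on something with over 40 N, if the wrist force passes 120 N, or if a joint passes its speed limit or range.

## Working session

There is one attempt and no reset: what is moved stays moved. The work goes in short steps, Python scripts to look and compute and a tool call to move; the robot and the scene stay as the last step left them, time stands still between calls to the robot, and variables do not carry over. Pictures are saved under pics/ and viewed, and the job is handed in when it is done.

Besides the shell and the picture viewer there is one more tool, called as a command line: name --argument value ..., lists and objects as JSON in quotes. drive_tool: Moves the arm, as the interface text tells. Its arguments: {"type":"object","properties":{"increments":{"type":"string"},"squeeze":{"type":"number"}},"required":["increments"]}

```bash
ls; mkdir -p pics; cat > h.py <<'E'
import numpy as np, cv2
from bench import ctrl,get_image
from scipy.spatial.transform import Rotation as R
def shot(n,f):
    d=get_image(n); cv2.imwrite('pics/'+f+'.png',cv2.cvtColor(d['img'],cv2.COLOR_RGB2BGR)); np.savez('pics/'+f+'.npz',**{k:np.array(v) for k,v in d.items()}); return d
def load(f): return dict(np.load('pics/'+f+'.npz'))
def proj(d,P):
    P=np.atleast_2d(P); T=d['camera_from_world']; c=P@T[:3,:3].T+T[:3,3]
    s=np.c_[c[:,0]/-c[:,2],-c[:,1]/-c[:,2]]; r2=(s**2).sum(1,keepdims=True); s=s*(1+d['k1']*r2)
    return s@d['mtx'][:2,:2].T+d['mtx'][:2,2]
def ray(d,uv):
    uv=np.atleast_2d(uv).astype(float); s0=(uv-d['mtx'][:2,2])@np.linalg.inv(d['mtx'][:2,:2]).T; s=s0.copy()
    for _ in range(30): s=s0/(1+d['k1']*(s**2).sum(1,keepdims=True))
    T=d['camera_from_world']; Rm=T[:3,:3]; o=-Rm.T@T[:3,3]
    return o,np.c_[s[:,0],-s[:,1],-np.ones(len(s))]@Rm
def plane(d,uv,z):
    o,v=ray(d,uv); return o+v*((z-o[2])/v[:,2:3])
E
python3 - <<'E'
from h import *
s=ctrl.get_state(); print(s, ctrl.tcp_to_grasp, R.from_rotvec(s['tool_rot']).as_matrix().round(3))
for n in ['scene','top','wrist']: shot(n,n+'0')
E
```

```text
pics
{'time': 0.0, 'joint_positions': array([ 1.24509635,  0.32182582, -0.07008288,  1.45170394,  0.02258564,
        1.37079876, -0.05691334]), 'qd': array([-0.00032757, -0.00024008, -0.00090128, -0.00032957, -0.00101479,
        0.00020887, -0.00154758]), 'joint_torque': array([ 1.10350327e-04, -4.91287351e+01, -4.03740825e-01, -3.12528241e+01,
       -6.37660269e-02,  4.36730019e-02,  1.88500258e-04]), 'position': array([ 0.21641033, -0.61231246,  0.22144515]), 'tool_rot': array([-1.34993197,  0.95654265, -0.95382976]), 'ft_force': array([-0.39947634,  0.30069356, -0.26175926]), 'torque': array([-0.00227116,  0.06501165,  0.04879695]), 'grip_width': 1.0004502268749502} -0.0187 [[ 0.333 -0.001  0.943]
 [-0.943  0.002  0.333]
 [-0.002 -1.    -0.   ]]
```

View pics/scene0.png

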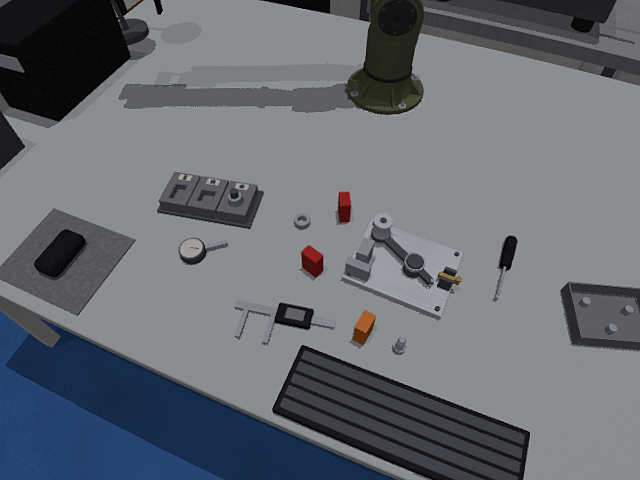

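View pics/top0.png

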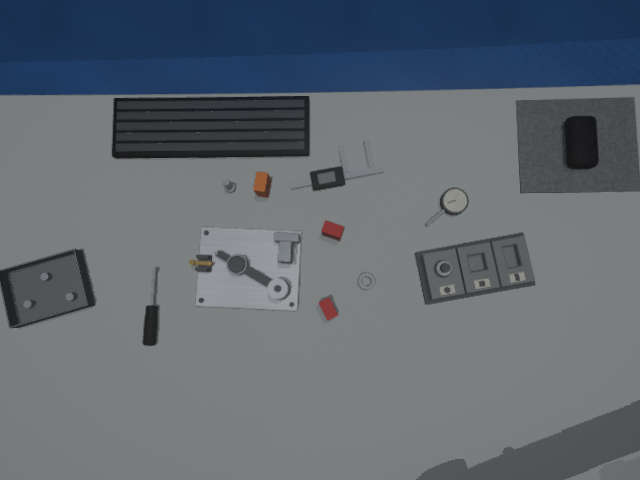

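View pics/wrist0.png

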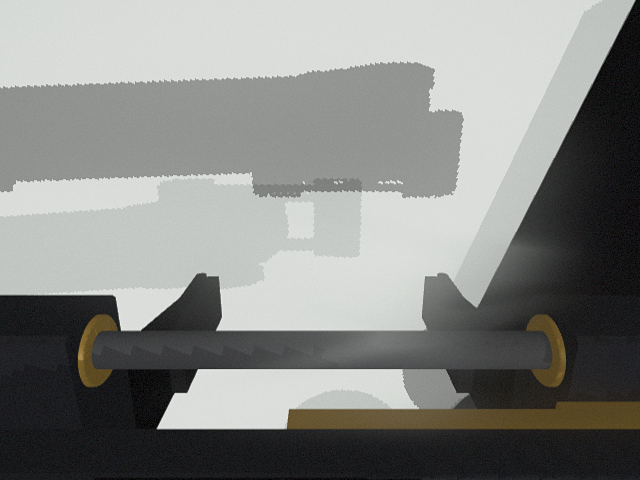

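The top view shows the fixture around (250,268), with the block at about (285,252) and the roller at (278,288). The stand is around (475,268), with its modules' pockets at (443,268), (476,262) and (511,256). I'll zoom in.

```bash
python3 - <<'E'
from h import *
a=cv2.imread('pics/top0.png'); b=cv2.imread('pics/scene0.png')
c1=cv2.resize(a[218:318,185:315],None,fx=6,fy=6,interpolation=cv2.INTER_CUBIC)
c2=cv2.resize(a[225:310,410:540],None,fx=6,fy=6,interpolation=cv2.INTER_CUBIC)
c3=cv2.resize(b[205:320,335:470],None,fx=5,fy=5,interpolation=cv2.INTER_CUBIC)
c4=cv2.resize(b[165:230,150:270],None,fx=6,fy=6,interpolation=cv2.INTER_CUBIC)
for i,c in enumerate([c1,c2,c3,c4]): cv2.imwrite(f'pics/c{i}.png',c)
d=load('top0')
for uv in [(206.5,232.5),(298,234),(200.5,300),(292,304)]: print(plane(d,uv,.016).round(4))
for uv in [(320,240),(420,240),(320,140)]: print(plane(d,uv,0).round(4))
E
```

```text
[[0.6405 0.3047 0.016 ]]
[[0.6354 0.1137 0.016 ]]
[[0.5006 0.3142 0.016 ]]
[[0.4909 0.1262 0.016 ]]
[[0.6244 0.0685 0.    ]]
[[ 0.6223 -0.1405  0.    ]]
[[0.8412 0.0671 0.    ]]
```

View pics/c0.png

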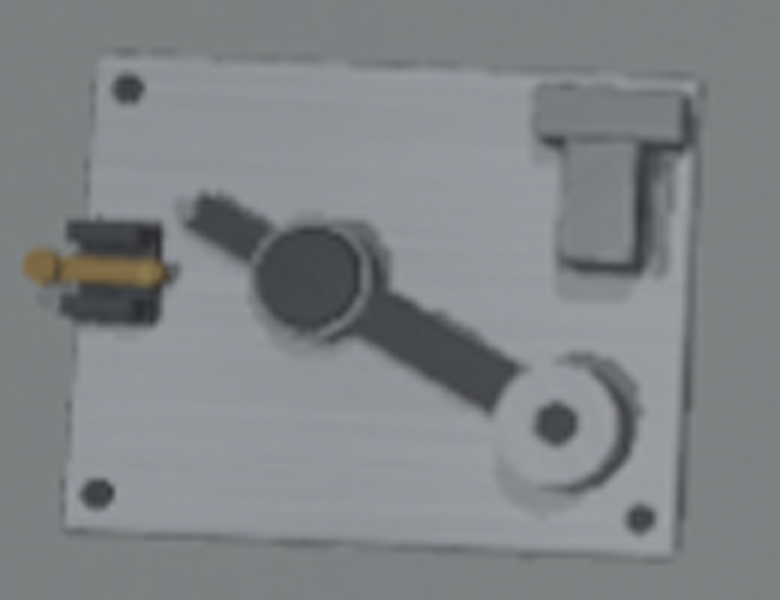

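View pics/c1.png

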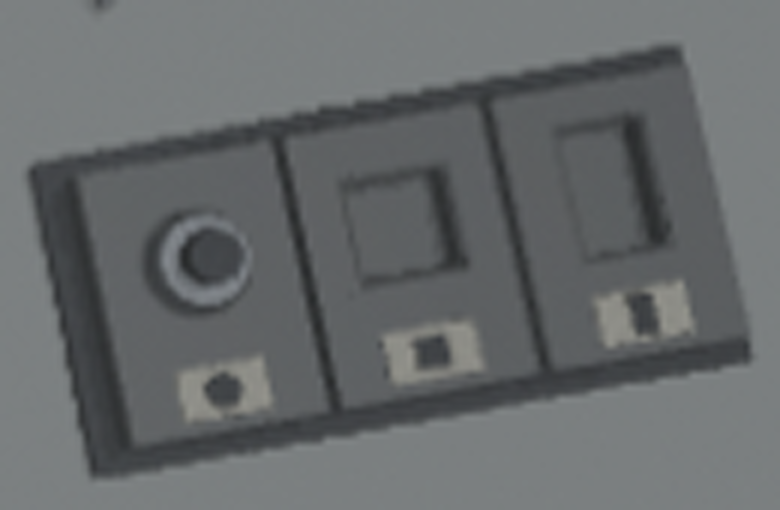

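View pics/c2.png

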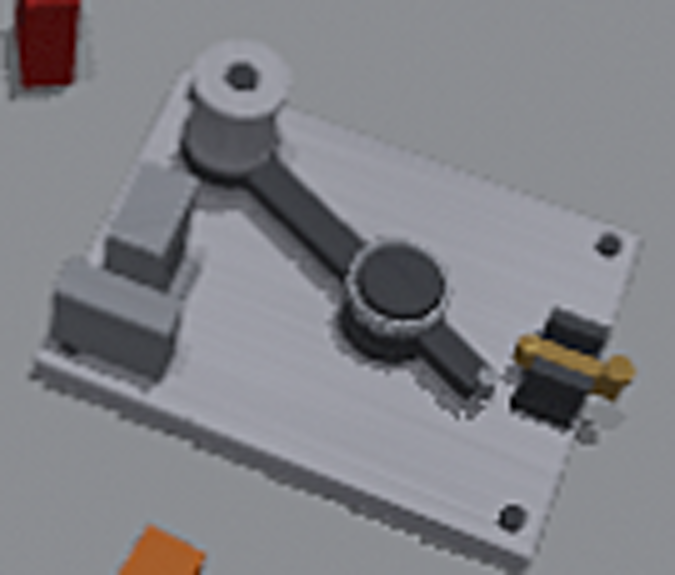

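View pics/c3.png

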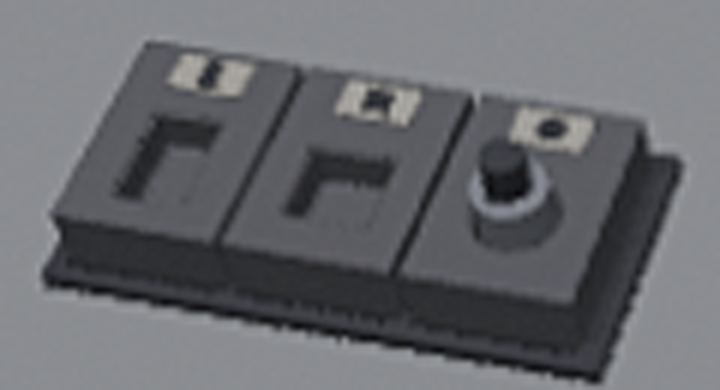

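```bash
python3 - <<'E'
from h import *
d=load('top0')
def cr(p,o): return np.array(p)/6.0-0.0+np.array(o)-0.42
F=(185,218);S=(410,225)
c=plane(d,cr([(98,56),(703,78),(676,553),(65,529)],F),.016)
print('plate',c.round(4),c.mean(0))
for i,j in [(0,1),(3,2),(0,3),(1,2)]: print(np.degrees(np.arctan2(*(c[i]-c[j])[:2])),np.linalg.norm(c[i]-c[j]))
print('blk',plane(d,cr([(567,142),(640,140),(633,265),(560,262)],F),.076).mean(0))
print('roll',plane(d,cr((556,424),F),.077),'piv',plane(d,cr((309,277),F),.06))
p=plane(d,cr([(557,133),(640,115),(673,245),(590,262)],S),.036); print('slot',p,p.mean(0))
m=plane(d,cr([(77,180),(687,66),(745,338),(132,447)],S),.036); print('modules',m,m.mean(0))
for i,j in [(0,1),(3,2),(0,3),(1,2)]: print(np.degrees(np.arctan2(*(m[i]-m[j])[:2])),np.linalg.norm(m[i]-m[j]))
w=load('wrist0'); 
T=np.linalg.inv(w['camera_from_world']); s=ctrl.get_state(); Rt=R.from_rotvec(s['tool_rot']).as_matrix()
print('cam in tool',Rt.T@(T[:3,3]-s['position']),'look',Rt.T@(-T[:3,2]), 'up',Rt.T@T[:3,1], w['mtx'][0,0])
E
```

```text
plate [[0.6524 0.3166 0.016 ]
 [0.6425 0.1059 0.016 ]
 [0.4792 0.1154 0.016 ]
 [0.489  0.3243 0.016 ]] [0.56576523 0.21557468 0.016     ]
2.689592865095421 0.21096927073705118
2.6867853161335677 0.20911651049832877
92.6882106296661 0.16353747212139783
93.33734308581786 0.16353767604641595
blk [0.59295862 0.13594352 0.076     ]
roll [[0.52081608 0.14994905 0.077     ]] piv [[0.57070121 0.23388732 0.06      ]]
slot [[ 0.60239672 -0.2977222   0.036     ]
 [ 0.60817953 -0.32510136  0.036     ]
 [ 0.56468109 -0.33354783  0.036     ]
 [ 0.55922314 -0.30634894  0.036     ]] [ 0.58362012 -0.31568008  0.036     ]
modules [[ 0.58801883 -0.13870556  0.036     ]
 [ 0.62449382 -0.34125339  0.036     ]
 [ 0.53379171 -0.35505617  0.036     ]
 [ 0.49882758 -0.15404098  0.036     ]] [ 0.56128299 -0.24726403  0.036     ]
-10.208462198365737 0.20580584128249338
-9.867180316223761 0.20403331978658215
80.24403551659582 0.09050002237480136
81.34727896770642 0.09174633488148397
cam in tool [-0.00025505 -0.16187419  0.08044972] look [ 8.13864969e-05  9.56489954e-01 -2.91765252e-01] up [8.89084148e-04 2.91765068e-01 9.56489600e-01] 416.5779990668949
```

```bash
cat >> h.py <<'E'
def delta(target,jawdeg=None):
    """tool-axis mm from the present pose AFTER turning to jawdeg (world angle of tool x)"""
    s=ctrl.get_state(); M=R.from_rotvec(s['tool_rot']).as_matrix(); a=np.degrees(np.arctan2(M[1,0],M[0,0]))
    if jawdeg is None: jawdeg=a
    turn=-(jawdeg-a); 
    M2=M@R.from_rotvec([0,np.radians(turn),0]).as_matrix()
    print('t',s['time'],'pos',s['position'].round(4),'jaw',a.round(2),'turn',round(turn,2),'tool mm',(M2.T@(np.array(target)-s['position'])*1000).round(1),'F',s['ft_force'].round(1),'w',round(s['grip_width'],3),'tilt y',M[:,1].round(4))
E
python3 -c "
from h import *
delta([.593,.136,.2],-92.8)"
```

```text
t 0.15 pos [ 0.2164 -0.6125  0.2217] jaw -70.53 turn 22.27 tool mm [-765.9   22.5  339.6] F [-0.4 -1.  -0.3] w 0.999 tilt y [-6.0e-04  1.4e-03 -1.0e+00]
```

drive_tool --increments "0 0 0 7.4 0;0 0 0 7.4 0;0 0 0 7.47 0;-51 1.5 22.6 0 0;-51 1.5 22.6 0 0;-51 1.5 22.6 0 0;-51 1.5 22.6 0 0;-51 1.5 22.6 0 0;-51 1.5 22.6 0 0;-51 1.5 22.6 0 0;-51 1.5 22.6 0 0;-51 1.5 22.6 0 0;-51 1.5 22.6 0 0;-51 1.5 22.6 0 0;-51 1.5 22.6 0 0;-51 1.5 22.6 0 0;-51 1.5 22.6 0 0;0 0 0 0 0"

```text
time: 2.4
position: [0.5675, 0.0908, 0.201]
tool_rot: [-1.188, 1.241, -1.236]
ft_force: [0.1, -0.4, -0.5]
grip_width: 1.001
```

```bash
python3 -c "
from h import *
delta([.593,.136,.2],-92.8)
shot('wrist','w1')"
```

```text
t 2.4 pos [0.5675 0.0908 0.201 ] jaw -92.32 turn 0.48 tool mm [-46.4   1.1  23.2] F [ 0.1 -0.4 -0.5] w 1.001 tilt y [-9.0e-04  3.9e-03 -1.0e+00]
```

View pics/w1.png

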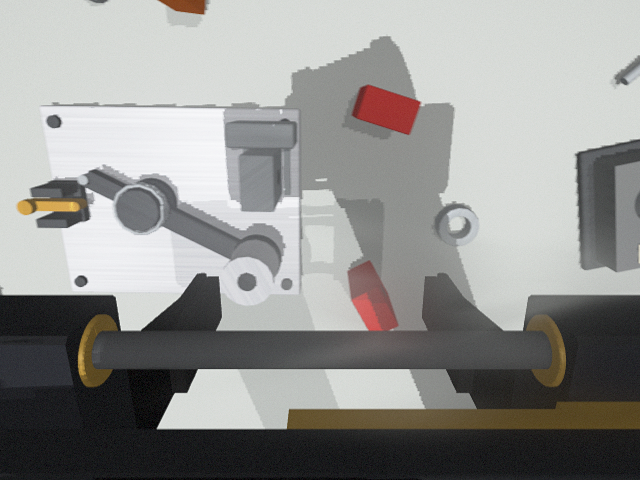

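The wrist view shows the whole fixture. The block's top face is near (260,180), the anvil at (260,135), the roller top at (247,281), and the holes at (54,121), (81,281) and (287,284).

```bash
python3 -c "
from h import *
a=cv2.imread('pics/w1.png'); c=a[95:305,205:310]; c=cv2.convertScaleAbs(c,alpha=1.3)
cv2.imwrite('pics/c5.png',cv2.resize(c[:130],None,fx=6,fy=6,interpolation=cv2.INTER_CUBIC)[:600])"
```

```text
(no output)
```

View pics/c5.png

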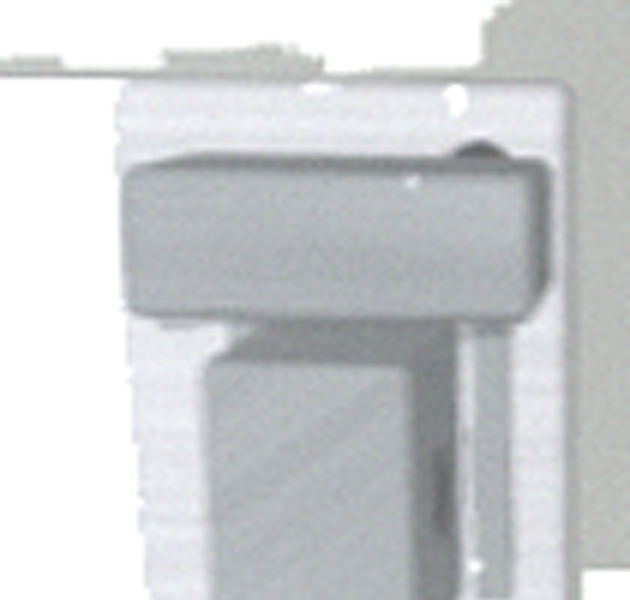

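drive_tool --increments "-46.4 0 23 0.48 0;0 0 0 0 0;0 0 0 0 0"

```text
time: 2.82
position: [0.5925, 0.1281, 0.2012]
tool_rot: [-1.183, 1.252, -1.253]
ft_force: [-0.4, -1.5, -0.2]
grip_width: 0.998
```

```bash
python3 -c "
from h import *
delta([.593,.136,.2],-92.8)
shot('wrist','w2')
a=cv2.imread('pics/w2.png'); cv2.imwrite('pics/c6.png',cv2.resize(a[130:290,220:420],None,fx=3.75,fy=3.75,interpolation=cv2.INTER_CUBIC))"
```

```text
t 2.825 pos [0.5925 0.1281 0.2012] jaw -93.37 turn -0.57 tool mm [-7.9  1.2  0.1] F [-0.4 -1.5 -0.2] w 0.998 tilt y [-9.0e-04 -1.6e-03 -1.0e+00]
```

View pics/c6.png

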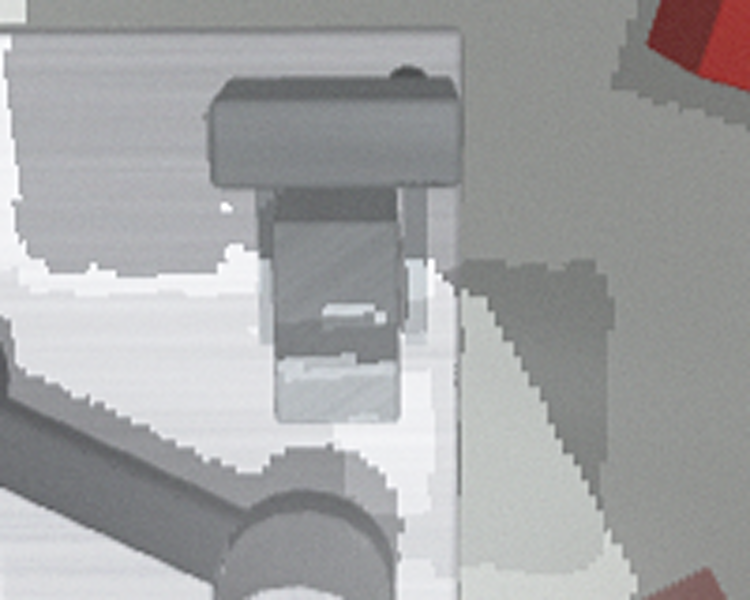

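View pics/w2.png

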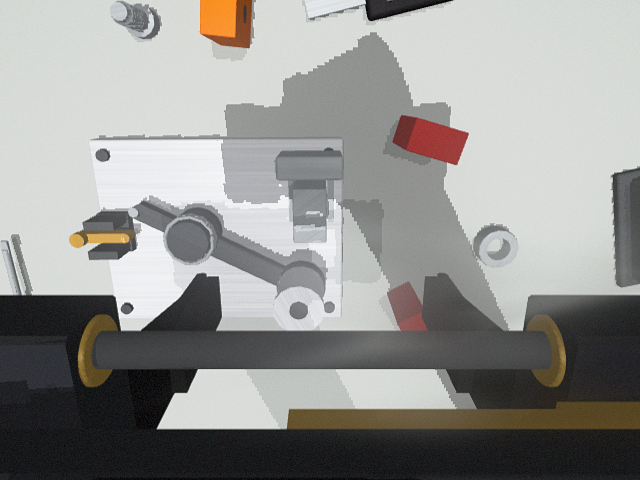

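```bash
python3 -c "
from h import *
d=load('w2')
p=plane(d,(np.array([(275,221),(398,221),(400.5,421),(275,422)])+.5)/3.75-.5+[220,130],.076); print(p,p.mean(0))
print(np.linalg.norm(p-np.roll(p,1,0),axis=1))
for i,j in [(0,1),(3,2),(0,3),(1,2)]: print(np.degrees(np.arctan2(*(p[i]-p[j])[:2])))
c=plane(d,[(102.5,155),(127,308),(329.5,307.5)],.016);print(c)
e=plane(d,[(92,138.5),(342,138)],.016);print(e,np.degrees(np.arctan2(*(e[0]-e[1])[:2])))
r=plane(d,[(299,310.5)],.077);print(r)
delta([.594,.1355,.1],-93)
"
```

```text
[[0.61507924 0.14665675 0.076     ]
 [0.61369983 0.12372211 0.076     ]
 [0.57425344 0.12547052 0.076     ]
 [0.57551892 0.1498124  0.076     ]] [0.59463786 0.13641544 0.076     ]
[0.03968599 0.02297609 0.03948512 0.02437475]
3.441933396716086
2.975985424672455
94.56070899733305
92.53790366108383
[[0.64056439 0.30625812 0.016     ]
 [0.50028529 0.3135497  0.016     ]
 [0.48942992 0.12657585 0.016     ]]
[[0.65431053 0.31196473 0.016     ]
 [0.64249809 0.10807151 0.016     ]] 3.3156952476014476
[[0.52053289 0.14950945 0.077     ]]
t 2.875 pos [0.5925 0.1277 0.2013] jaw -93.42 turn -0.42 tool mm [ -8.1 101.3   1.1] F [1.  0.7 0.4] w 0.997 tilt y [-5.0e-04 -1.9e-03 -1.0e+00]
```

drive_tool --increments "-8.6 20 1.6 -0.3 0;0 40 0 0 0;0 40 0 0 0;0 30 0 0 0;0 20 0 0 0;0 0 0 0 0;0 0 0 0 0"

```text
time: 3.75
position: [0.5957, 0.1388, 0.0526]
tool_rot: [-1.183, 1.246, -1.248]
ft_force: [-0.2, -0.7, 0.9]
grip_width: 1.002
```

```bash
python3 -c "
from h import *
delta([.5946,.1363,.0405],-93.1)
shot('wrist','w3')"
```

```text
t 3.75 pos [0.5957 0.1388 0.0526] jaw -92.99 turn 0.11 tool mm [ 2.6 12.1 -1. ] F [-0.2 -0.7  0.9] w 1.002 tilt y [ 1.8e-03  4.0e-04 -1.0e+00]
```

View pics/w3.png

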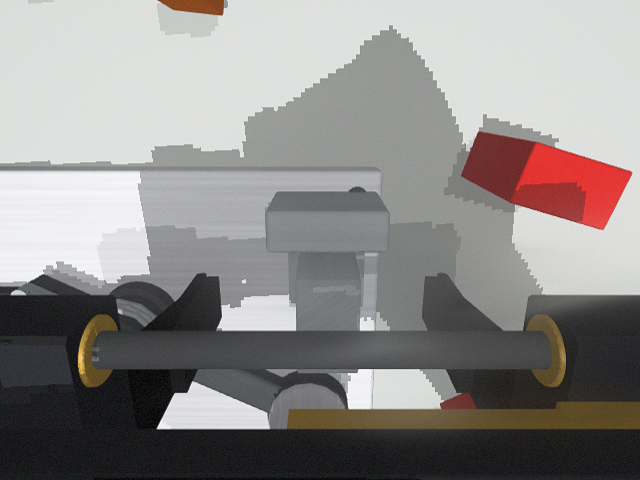

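The block's top runs between the fingers, at columns 297–360 against a finger midpoint of 321, which matches the computed +2.6 mm. I'll descend and close.

drive_tool --increments "2.6 12 -1 0 0;0 0 0 0 0;0 0 0 0 60;0 0 0 0 110;0 0 0 0 160;0 0 0 0 200;0 0 0 0 230;0 0 0 0 230;0 0 0 0 230" --squeeze 30

```text
time: 4.92
position: [0.5937, 0.1361, 0.0395]
tool_rot: [-1.184, 1.247, -1.247]
ft_force: [-0.2, 3.2, 2.6]
grip_width: 0.287
```

```bash
python3 -c "
from h import *
delta([.5946,.1363,.0405],-93.1)
delta([.5946,.1363,.16],-79.9)
delta([.5836,-.3157,.16],-80)
"
```

```text
t 4.925 pos [0.5937 0.1361 0.0395] jaw -92.98 turn 0.12 tool mm [-0.3 -1.   0.9] F [-0.2  3.2  2.6] w 0.287 tilt y [ 0.e+00  1.e-04 -1.e+00]
t 4.925 pos [0.5937 0.1361 0.0395] jaw -92.98 turn -13.08 tool mm [-1.000e-01 -1.205e+02  9.000e-01] F [-0.2  3.2  2.6] w 0.287 tilt y [ 0.e+00  1.e-04 -1.e+00]
t 4.925 pos [0.5937 0.1361 0.0395] jaw -92.98 turn -12.98 tool mm [ 443.2 -120.5  -88.4] F [-0.2  3.2  2.6] w 0.287 tilt y [ 0.e+00  1.e-04 -1.e+00]
```

drive_tool --increments "0 -10 0 0 230;0 -30 0 0 230;0 -40 0 0 230;0 -40 0 0 230;0 0 0 -6.5 230;0 0 0 -6.5 230;0 0 0 0 230"

```text
time: 5.8
position: [0.5931, 0.1357, 0.1591]
tool_rot: [-1.288, 1.081, -1.08]
ft_force: [-0.3, 0.1, -5.4]
grip_width: 0.27
```

```bash
python3 -c "
from h import *
delta([.53,-.3057,.16],-80)
"
```

```text
t 5.8 pos [0.5931 0.1357 0.1591] jaw -80.05 turn -0.05 tool mm [ 423.7   -0.6 -138.8] F [-0.3  0.1 -5.4] w 0.27 tilt y [-1.4e-03 -4.0e-04 -1.0e+00]
```

drive_tool --increments "20 0 -6.5 0 230;40 0 -13.1 0 230;45 0 -14.7 0 230;45 0 -14.7 0 230;45 0 -14.7 0 230;45 0 -14.7 0 230;45 0 -14.7 0 230;45 0 -14.7 0 230;45 0 -14.7 0 230;30 0 -9.8 0 230;18.7 0 -6.6 0 230;0 0 0 0 230;0 0 0 0 230;0 0 0 0 230"

```text
time: 7.55
position: [0.5315, -0.3031, 0.1597]
tool_rot: [-1.287, 1.077, -1.077]
ft_force: [0.3, -0.0, -5.1]
grip_width: 0.269
```

```bash
python3 -c "
from h import *
delta([.53,-.3057,.16],-80)
shot('wrist','w4')
delta([.53,-.3057,.16],-80)
"
```

```text
t 7.55 pos [ 0.5315 -0.3031  0.1597] jaw -79.81 turn 0.19 tool mm [ 2.3 -0.3 -1.9] F [ 0.3 -0.  -5.1] w 0.269 tilt y [ 3.e-04  7.e-04 -1.e+00]
t 7.6 pos [ 0.5313 -0.3036  0.1597] jaw -79.84 turn 0.16 tool mm [ 1.8 -0.3 -1.7] F [ 0.2 -0.6 -4.1] w 0.279 tilt y [ 2.e-04  3.e-04 -1.e+00]
```

View pics/w4.png

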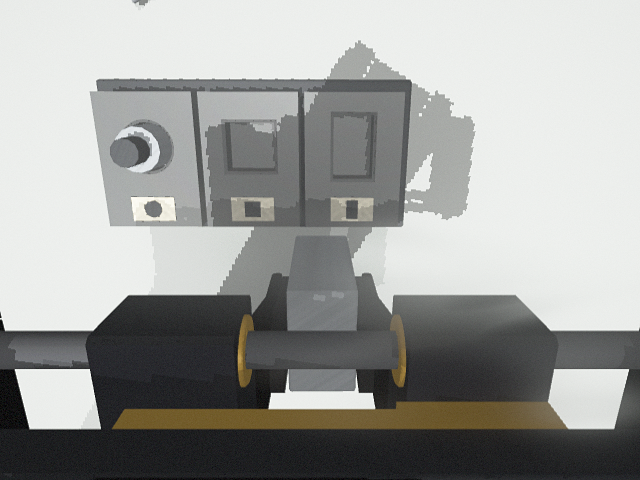

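The stand fills the upper view. The oblong pocket's mouth is at about (331–376, 112–178), and the held block's bottom edge is near (295–350, 237).

```bash
python3 -c "
from h import *
a=cv2.imread('pics/w4.png'); c=a[75:235,290:420]; c=cv2.convertScaleAbs(c,alpha=1.3)
cv2.imwrite('pics/c7.png',cv2.resize(c,None,fx=3.75,fy=3.75,interpolation=cv2.INTER_CUBIC))
c=a[228:400,270:370];c=cv2.convertScaleAbs(c,alpha=1.3)
cv2.imwrite('pics/c8.png',cv2.resize(c[:150],None,fx=4,fy=4,interpolation=cv2.INTER_CUBIC))
"
```

```text
(no output)
```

View pics/c7.png

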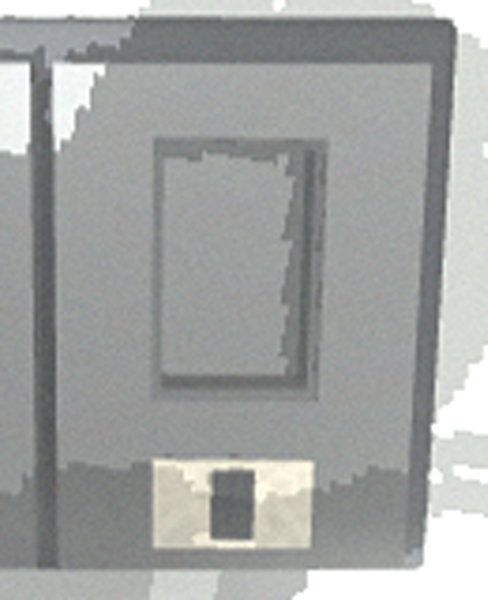

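View pics/c8.png

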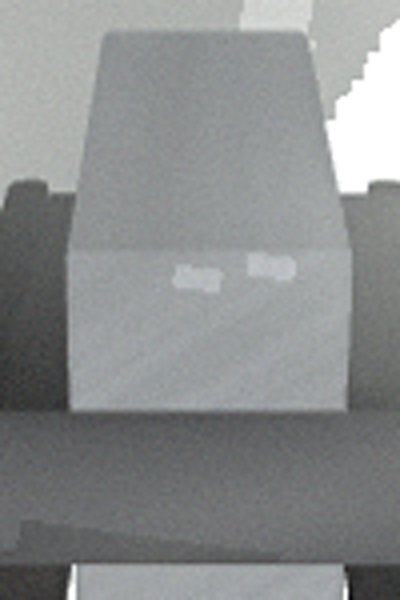

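```bash
python3 -c "
from h import *
d=load('w4')
f=lambda L:(np.array(L)+.5)/3.75-.5+[290,75]
p=plane(d,f([(154,138),(328,138),(318,400),(152,400)]),.036); print('slot',p.round(4),p.mean(0))
print(np.linalg.norm(p-np.roll(p,1,0),axis=1))
def ang(p):
  for i,j in [(0,1),(3,2),(0,3),(1,2)]: print(np.degrees(np.arctan2(*(p[i]-p[j])[:2])).round(2),end=' ')
ang(p)
m=plane(d,[(91,92),(406,92.0),(401.5,226),(109,226.5)],.036); print('mods',m.round(4),m.mean(0)); ang(m)
l=plane(d,f([(152,460),(313,460),(311,548),(153,548)]),.036); print('label',l.mean(0)); ang(l)
g=lambda L:(np.array(L)+.5)/4-.5+[270,228]
zb=.1597-.0235
b=plane(d,g([(104,32),(303,32)]),zb); print('bottom',b,b.mean(0)); print(np.degrees(np.arctan2(*(b[0]-b[1])[:2])))
t=plane(d,g([(68,249),(350,249)]),zb+.06); print('top',t,t.mean(0)); print(np.degrees(np.arctan2(*(t[0]-t[1])[:2])))
s=ctrl.get_state();M=R.from_rotvec(s['tool_rot']).as_matrix()
for q in (b.mean(0),t.mean(0)): print('in tool mm',M.T@(q-s['position'])*1000)
"
```

```text
slot [[ 0.6051 -0.296   0.036 ]
 [ 0.6105 -0.3262  0.036 ]
 [ 0.5645 -0.3344  0.036 ]
 [ 0.5591 -0.3042  0.036 ]] [ 0.5847853 -0.3151869  0.036    ]
[0.04667786 0.03066258 0.04667755 0.03069736]
-10.14 -10.14 79.94 79.9 mods [[ 0.5896 -0.1399  0.036 ]
 [ 0.6257 -0.3421  0.036 ]
 [ 0.5363 -0.3603  0.036 ]
 [ 0.499  -0.1541  0.036 ]] [ 0.56264287 -0.24911943  0.036     ]
-10.14 -10.24 81.03 78.5 label [ 0.5421969 -0.3226862  0.036    ]
-10.14 -10.14 78.87 79.07 bottom [[ 0.54899779 -0.28754327  0.1362    ]
 [ 0.55309904 -0.31047634  0.1362    ]] [ 0.55104842 -0.2990098   0.1362    ]
-10.139331641908683
top [[ 0.54978134 -0.28801331  0.1962    ]
 [ 0.55387739 -0.31091589  0.1962    ]] [ 0.55182937 -0.2994646   0.1962    ]
-10.139953258759109
in tool mm [-1.03448651 23.52020874 20.2324744 ]
in tool mm [ -0.46412706 -36.47974772  20.93720069]
```

```bash
python3 -c "
from h import *
delta([.5843,-.3160,.085],-79.9)
"
```

```text
t 7.6 pos [ 0.5313 -0.3036  0.1597] jaw -79.84 turn 0.06 tool mm [21.5 74.7 50. ] F [ 0.2 -0.6 -4.1] w 0.279 tilt y [ 2.e-04  3.e-04 -1.e+00]
```

drive_tool --increments "10 0 25 0 230;11 10 25 0 230;0 35 0 0 230;0 30 0 0 230;0 0 0 0 230;0 0 0 0 230;0 0 0 0 230;0 0 0 0 230"

```text
time: 8.6
position: [0.5843, -0.3178, 0.0861]
tool_rot: [-1.287, 1.077, -1.081]
ft_force: [0.1, 0.0, -5.3]
grip_width: 0.276
```

```bash
python3 -c "
from h import *
delta([.5843,-.3160,.085],-79.9)
shot('wrist','w5')
delta([.5843,-.3160,.085],-79.9)
a=cv2.imread('pics/w5.png');cv2.imwrite('pics/c9.png',cv2.convertScaleAbs(cv2.resize(a[120:345,230:430],None,fx=2.6,fy=2.6,interpolation=cv2.INTER_CUBIC),alpha=1.5))
"
```

```text
t 8.6 pos [ 0.5843 -0.3178  0.0861] jaw -79.99 turn -0.09 tool mm [-1.8  1.1  0.3] F [ 0.1  0.  -5.3] w 0.276 tilt y [ 0.002  -0.0014 -1.    ]
t 8.65 pos [ 0.5841 -0.3177  0.0857] jaw -79.99 turn -0.09 tool mm [-1.6  0.7  0.5] F [ 0.4 -0.4 -4.8] w 0.273 tilt y [ 0.0015 -0.001  -1.    ]
```

View pics/c9.png

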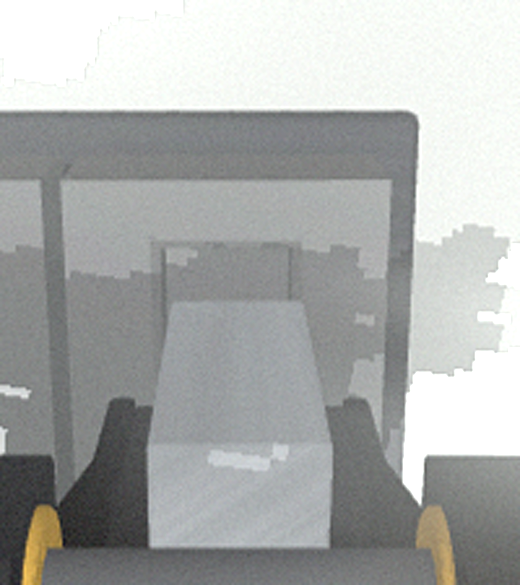

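```bash
python3 -c "
from h import *
d=load('w5')
f=lambda L:(np.array(L)+.5)/2.6-.5+[230,120]
s=ctrl.get_state();M=R.from_rotvec(s['tool_rot']).as_matrix();P=s['position']
for nm,L,z in [('slotfar outer',[(151,242),(300,242)],.036),('inner line mid?',[(165,242),(290,242)],.036),('blockbot',[(174,302),(303,302)],P[2]-.0235),('blocktop',[(149,444),(331,444)],P[2]+.0365)]:
  q=plane(d,f(L),z); print(nm,((q-P)@M*1000).round(2))
"
```

```text
slotfar outer [[-17.74  49.73  24.23]
 [ 12.43  49.77  24.19]]
inner line mid? [[-14.91  49.74  24.22]
 [ 10.41  49.77  24.19]]
blockbot [[-11.69  23.51  19.99]
 [ 11.59  23.54  19.95]]
blocktop [[-11.5  -36.49  20.53]
 [ 11.68 -36.46  20.48]]
```

drive_tool --increments "-2.2 0 0.5 0 230;0 10 0 0 230;0 10 0 0 230;0 0 0 0 230;0 3 0 0 230;0 3 0 0 230;0 3 0 0 230;0 3 0 0 230;0 0 0 0 230"

```text
time: 9.78
position: [0.5834, -0.3151, 0.0522]
tool_rot: [-1.287, 1.08, -1.079]
ft_force: [0.9, 1.6, -5.2]
grip_width: 0.281
```

```bash
python3 -c "
from h import *
delta([.5843,-.3160,.0415],-79.9)
shot('wrist','w6')
delta([.5843,-.3160,.0415],-79.9)
a=cv2.imread('pics/w6.png');cv2.imwrite('pics/c10.png',cv2.convertScaleAbs(cv2.resize(a[120:345,230:430],None,fx=2.6,fy=2.6,interpolation=cv2.INTER_CUBIC),alpha=1.5))
"
```

```text
t 9.775 pos [ 0.5834 -0.3151  0.0522] jaw -79.98 turn -0.08 tool mm [ 1.1 10.7  0.7] F [ 0.9  1.6 -5.2] w 0.281 tilt y [-6.e-04  2.e-04 -1.e+00]
t 9.825 pos [ 0.5836 -0.3151  0.0524] jaw -79.98 turn -0.08 tool mm [ 1.  10.9  0.6] F [ 0.  -0.4 -5. ] w 0.268 tilt y [-2.e-04  1.e-04 -1.e+00]
```

View pics/c10.png

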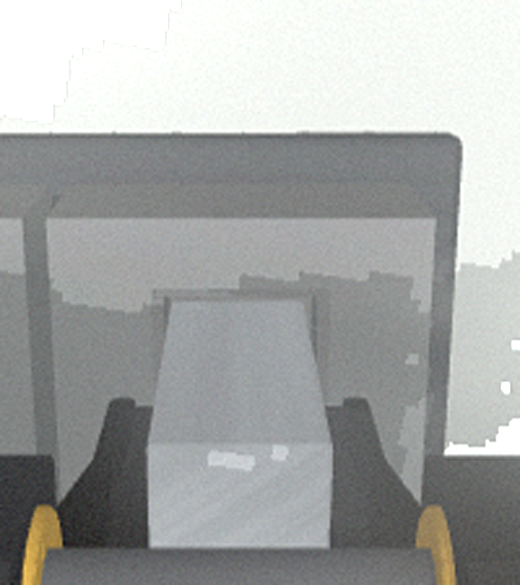

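The block's bottom is about 7 mm into the pocket, centred (slot lines at 153/328, block at 170/310) and with no contact force. I'll continue down.

drive_tool --increments "0 3 0 0 230;0 3 0 0 230;0 2 0 0 230;0 1.5 0 0 230;0 1 0 0 230;0 0 0 0 230;0 0 0 0 230"

```text
time: 10.7
position: [0.5837, -0.3152, 0.0421]
tool_rot: [-1.287, 1.079, -1.08]
ft_force: [0.7, -0.4, -5.0]
grip_width: 0.27
```

```bash
python3 -c "
from h import *
delta([.5843,-.3160,.0415],-79.9)
"
```

```text
t 10.7 pos [ 0.5837 -0.3152  0.0421] jaw -79.98 turn -0.08 tool mm [0.9 0.6 0.4] F [ 0.7 -0.4 -5. ] w 0.27 tilt y [ 1.e-04 -2.e-04 -1.e+00]
```

No contact yet, so I'll nudge down until the floor takes the weight.

drive_tool --increments "0 0.7 0 0 230;0 0 0 0 230;0 0.5 0 0 230;0 0 0 0 230;0 0 0 0 230"

```text
time: 11.32
position: [0.5838, -0.3152, 0.0416]
tool_rot: [-1.287, 1.079, -1.08]
ft_force: [-2.1, 1.2, 3.0]
grip_width: 0.275
```

The floor is reached at TCP z 0.0416, as predicted. I'll release and lift.

drive_tool --increments "0 0 0 0 170;0 0 0 0 130;0 0 0 0 130;0 0 0 0 130;0 -10 0 0 130;0 -30 0 0 130;0 -50 0 0 130;0 -50 0 0 130;0 -20 -60 0 130;0 0 -30 0 130;0 0 0 0 130;0 0 0 0 130"

```text
time: 12.82
position: [0.4965, -0.3302, 0.2012]
tool_rot: [-1.286, 1.078, -1.08]
ft_force: [0.2, 0.5, 0.3]
grip_width: 0.494
```

```bash
python3 -c "
from h import *
delta([.5843,-.3160,.0415],-79.9)
shot('wrist','w7');shot('scene','s7')
a=cv2.imread('pics/s7.png');cv2.imwrite('pics/c11.png',cv2.resize(a[150:240,140:280],None,fx=5,fy=5,interpolation=cv2.INTER_CUBIC))
"
```

```text
t 12.825 pos [ 0.4965 -0.3302  0.2012] jaw -79.95 turn -0.05 tool mm [  1.3 159.8  88.7] F [0.2 0.5 0.3] w 0.494 tilt y [ 1.3e-03 -3.0e-04 -1.0e+00]
```

View pics/w7.png

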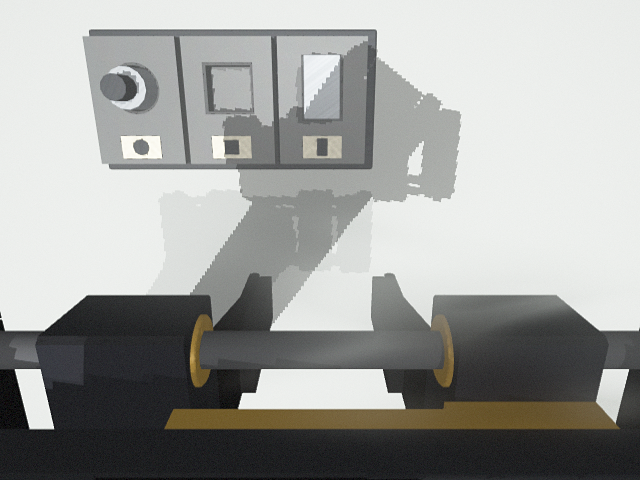

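View pics/c11.png

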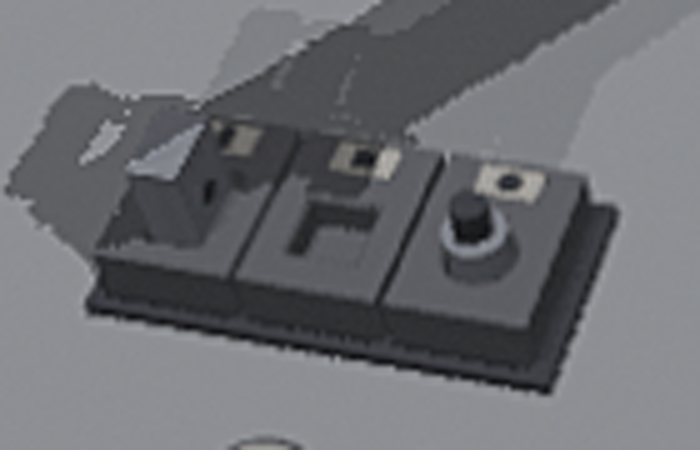

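The block's top face sits inside the oblong pocket at (322,85), upright in both views. The other gauges are untouched. Next is the roller.

```bash
python3 -c "
from h import *
d=load('w7')
print(plane(d,[(303.5,54.5),(342,54.5),(338,119),(302,119)],.078))
print(plane(load('top0'),[(328,309)],.06))
delta([.4761,.1488,.16],-93.1)
"
```

```text
[[ 0.60155318 -0.30011006  0.078     ]
 [ 0.60580572 -0.32420592  0.078     ]
 [ 0.56635183 -0.32904918  0.078     ]
 [ 0.56220566 -0.30553659  0.078     ]]
[[0.48025563 0.05203782 0.06      ]]
t 12.925 pos [ 0.4969 -0.3298  0.2007] jaw -79.88 turn 13.22 tool mm [-476.7   40.9  -46.7] F [ 0.6 -0.8  1.2] w 0.486 tilt y [ 7.e-04  6.e-04 -1.e+00]
```

drive_tool --increments "0 0 0 6.6 255;0 0 0 6.6 255;-30 0 -3 0 255;-45 0 -4.4 0 255;-45 0 -4.4 0 255;-45 0 -4.4 0 255;-45 0 -4.4 0 255;-45 0 -4.4 0 255;-45 0 -4.4 0 255;-45 0 -4.4 0 255;-45 0 -4.4 0 255;-45 0 -4.4 0 255;-41 0 -4 0 255;0 20 0 0 255;0 20 0 0 255;0 0 0 0 255;0 0 0 0 255"

```text
time: 15.05
position: [0.476, 0.148, 0.1613]
tool_rot: [-1.182, 1.249, -1.249]
ft_force: [0.1, 0.4, 1.0]
grip_width: 0.003
```

```bash
python3 -c "
from h import *
delta([.4761,.1488,.045],-93.1)
shot('wrist','w8')"
```

```text
t 15.05 pos [0.476  0.148  0.1613] jaw -93.13 turn -0.03 tool mm [-7.000e-01  1.163e+02 -1.000e-01] F [0.1 0.4 1. ] w 0.003 tilt y [ 6.e-04  8.e-04 -1.e+00]
```

View pics/w8.png

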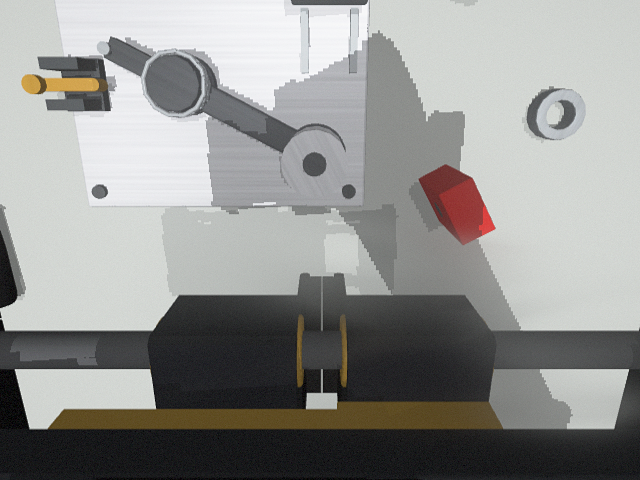

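The roller is straight ahead at (314,163), with the fingers closed at (322,300). I'll descend beside it, then start the push.

drive_tool --increments "3 30 0 0 255;0 40 0 0 255;0 30 0 0 255;0 16 0 0 255;0 0 0 0 255;0 0 5 0 255;0 0 5 0 255;0 0 5 0 255;0 0 5 0 255;0 0 5 0 255;0 0 5 0 255;0 0 0 0 255"

```text
time: 16.6
position: [0.5037, 0.1425, 0.0443]
tool_rot: [-1.186, 1.253, -1.249]
ft_force: [-5.9, 0.0, 3.9]
grip_width: 0.001
```

```bash
cat >> h.py <<'E'
O=np.array([.5659,.2160]); A=np.radians(-3.1); RF=np.array([[np.cos(A),-np.sin(A)],[np.sin(A),np.cos(A)]])
def fx(p): return (np.array(p)[:2]-O)@RF*1000
E
python3 -c "
from h import *
delta([.4761,.1488,.045],-93.1)
print(fx(ctrl.get_state()['position']))
shot('wrist','w9');shot('top','t9')
a=cv2.imread('pics/t9.png');cv2.imwrite('pics/c12.png',cv2.resize(a[218:318,185:315],None,fx=5,fy=5,interpolation=cv2.INTER_CUBIC))"
```

```text
t 16.6 pos [0.5037 0.1425 0.0443] jaw -93.18 turn -0.08 tool mm [ -4.8  -0.6 -27.9] F [-5.9  0.   3.9] w 0.001 tilt y [-4.3e-03 -8.0e-04 -1.0e+00]
[-58.14692072 -76.75318072]
```

View pics/w9.png

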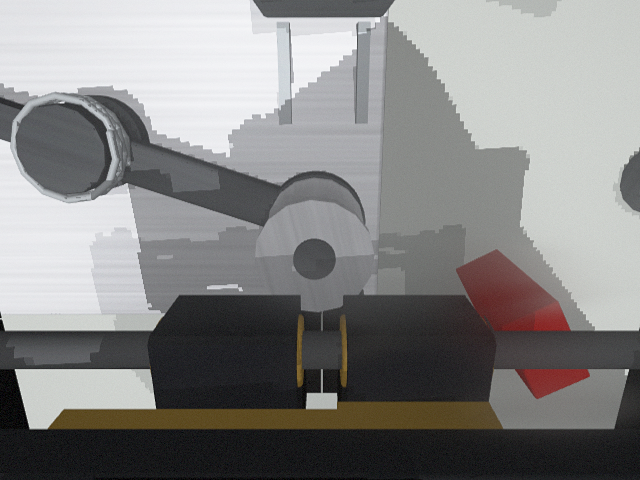

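View pics/c12.png

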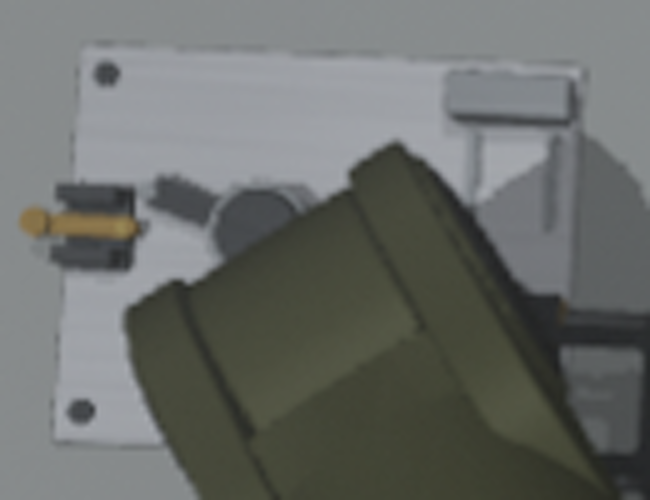

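```bash
cat >> h.py <<'E'
def rollq(d,uv):
    f=fx(plane(d,uv,.077)[0]); v=f-np.array([5,20]); q=np.arctan2(v[1],v[0])+2.05; t=fx(ctrl.get_state()['position'])
    print('roller fx',f.round(1),'r',np.hypot(*v).round(1),'q',q.round(3),'tcp fx',t.round(1),'dx',(f-t).round(1))
E
python3 -c "
from h import *
rollq(load('w9'),(314.5,259)); rollq(load('w8'),(314,163.5))"
```

```text
roller fx [-27.8 -74.3] r 99.9 q 0.144 tcp fx [-58.4 -76.6] dx [30.6  2.3]
roller fx [-41.  -68.3] r 99.6 q -0.002 tcp fx [-58.4 -76.6] dx [17.4  8.3]
```

Contact is confirmed: q is about 0.14 and the roller is 30.6 mm ahead of the TCP. I'll push on, in small steps.

drive_tool --increments "0 0 5 0 255;0 0 5 0 255;0 0 5 0 255;0 0 5 0 255;0 0 5 0 255;0 0 5 0 255;0 0 5 0 255;0 0 5 0 255;0 0 5 0 255;0 0 4 0 255;0 0 0 0 255;0 0 0 0 255;0 0 0 0 255"

```text
time: 18.32
position: [0.5511, 0.1386, 0.044]
tool_rot: [-1.19, 1.254, -1.249]
ft_force: [-8.7, -2.5, 5.3]
grip_width: 0.007
```

```bash
python3 -c "
from h import *
delta([.4761,.1488,.045],-93.1)
print(fx(ctrl.get_state()['position']))
shot('wrist','w10');shot('scene','s10')
a=cv2.imread('pics/s10.png');cv2.imwrite('pics/c13.png',cv2.resize(a[200:325,330:475],None,fx=5,fy=4.8,interpolation=cv2.INTER_CUBIC))"
```

```text
t 18.325 pos [0.5511 0.1386 0.044 ] jaw -93.2 turn -0.1 tool mm [ -6.1  -0.5 -75.4] F [-8.7 -2.5  5.3] w 0.007 tilt y [-0.0074 -0.0032 -1.    ]
[-10.63879972 -78.06267283]
```

View pics/w10.png

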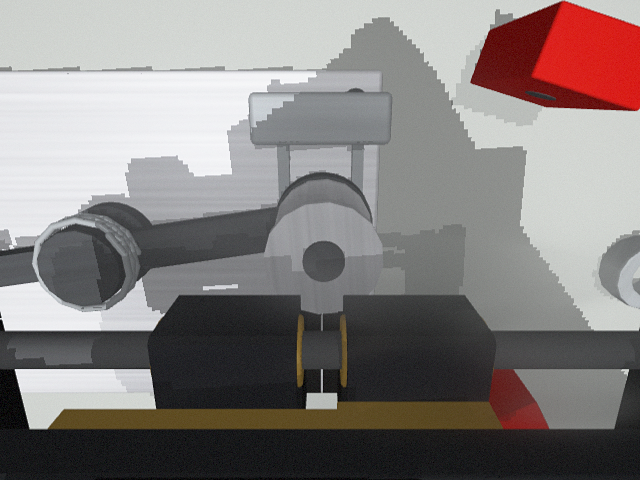

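View pics/c13.png

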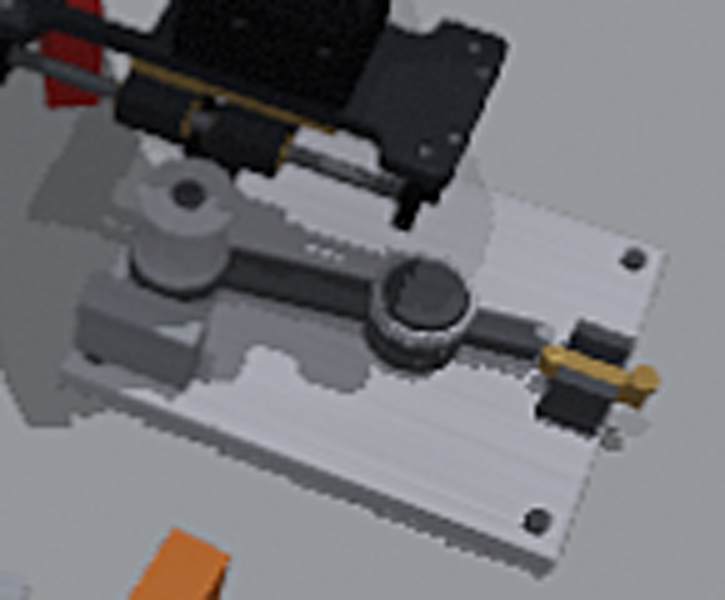

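```bash
python3 -c "
from h import *
rollq(load('w10'),(324,261.5))"
```

```text
roller fx [ 19.  -78.7] r 99.7 q 0.62 tcp fx [-10.7 -78.1] dx [29.7 -0.6]
```

q is about 0.62, past the click's end at 0.58. I'll go a further 6 mm to q ≈ 0.68, still short of the stop.

drive_tool --increments "0 0 3 0 255;0 0 3 0 255;0 0 0 0 255;0 0 0 0 255;0 0 0 0 255;0 0 0 0 255;0 0 0 0 255;0 0 0 0 255;0 0 0 0 255;0 0 0 0 255"

```text
time: 19.68
position: [0.5567, 0.139, 0.0439]
tool_rot: [-1.19, 1.254, -1.248]
ft_force: [-9.9, -1.7, 4.5]
grip_width: 0.01
```

```bash
python3 -c "
from h import *
delta([.4761,.1488,.045],-93.1)
print(fx(ctrl.get_state()['position']))
shot('wrist','w11');shot('scene','s11')
delta([.4761,.1488,.045],-93.1)"
```

```text
t 19.675 pos [0.5567 0.139  0.0439] jaw -93.17 turn -0.07 tool mm [ -5.5  -0.5 -81. ] F [-9.9 -1.7  4.5] w 0.01 tilt y [-0.0079 -0.0026 -1.    ]
[ -5.0687224  -77.43741725]
t 19.775 pos [0.5567 0.139  0.0439] jaw -93.17 turn -0.07 tool mm [ -5.5  -0.5 -81. ] F [-8.9 -1.5  6.2] w 0.006 tilt y [-0.0079 -0.0025 -1.    ]
```

View pics/w11.png

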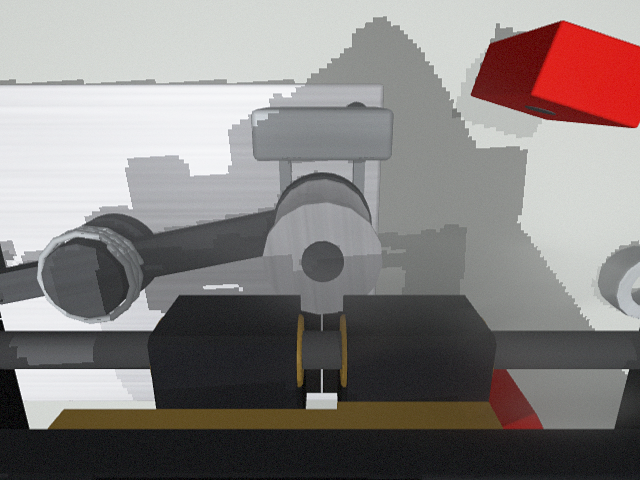

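View pics/s11.png

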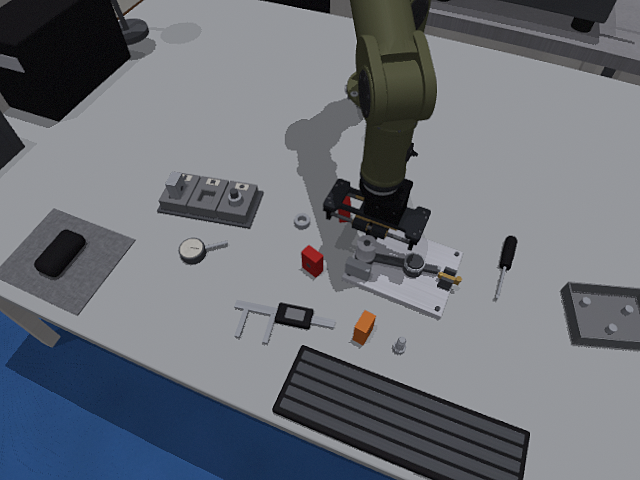

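The roller centre is at (323,261) and held against the fingers. The block stands in its slot at (177,187), and the other parts are where they were.

```bash
python3 -c "
from h import *
rollq(load('w11'),(323,261.5))
from bench import workorder
print(workorder.close_job())"
```

```text
roller fx [ 24.7 -77.7] r 99.7 q 0.678 tcp fx [ -5.1 -77.4] dx [29.7 -0.3]
the job is handed in; nothing more can be done
None
```

The setting block is standing in its own oblong slot and released, and the robot is holding the idler roller back past the click. I handed the job in at about 19.8 s; it reported no verdict.

- **Block:** I lowered it until the slot floor took its weight, at TCP z 0.0416 against 0.0415 predicted. After release, the wrist and scene pictures show it upright in the slot. Its top face measured 24 x 40 mm at the home height, which fits it being fully down.
- **Roller:** With the fingers closed, I pushed it to a joint angle of about 0.68 measured from the wrist picture (click over by 0.58, end stop 0.75). The hold was steady, with about 9–10 N of push-back.
- **Other parts:** The last scene picture shows the other gauges, tools and look-alike blocks where they were.
- **Disagreements:** The camera and arm readings differed by 1–2 mm. I corrected that above the slot using the wrist picture, and the block went in without catching. No check failed.

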